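Lock the centrifuge's service panel with its quarter-turn fastener

ROBOT

A 6-joint arm with a two-finger parallel gripper is mounted at the origin on the work surface. World frame = base frame: x ahead of the robot, y to its left, z up, the work surface at z = 0. Lengths are in m, angles in degrees, forces in N, time in s.
With the tool pointing down it reaches from about 0.325 to 0.85 m from the base axis. Payload 15.5 kg.
Tool frame: the origin (TCP) lies on the centre line of the jaws, within the pads' length; the fingertips stand 25 mm ahead of it and the grasp point (between the pads) lies 6 mm ahead of it; z points along the fingers, y is the line along which they close (so a half turn about z gives the same grasp; the last joint's range is limited). The gripper opens to 91 mm and grips with 3 to 60 N. Pads are 32 mm wide; open, the fingers measure 118 mm over their backs; the gripper's body (76 mm by 178 mm) begins 60 mm behind the grasp point.
Start: joints at [-75.716, 28.281, 77.091, -0, 74.628, -5.472], TCP at [0.211, -0.588, 0.239] pointing down, gripper open.
Joint ranges: [-166.48, 166.48], [-47.26, 123.95], [12.59, 153.08], [-70.14, 250.14], [6.76, 159.57], [-176.63, 176.63]. Speed limits (degrees/s): [108.29, 108.29, 147.25, 172.46, 172.46, 172.46].

INTERFACE

Orientations are given as [roll, pitch, yaw] about the fixed x, y, z axes, in that order (R = Rz(yaw) Ry(pitch) Rx(roll)).
In Python, from rig import manip gives the robot as it stands. The module is installed in compiled form; this text tells all that it offers.
- The arm moves only by the tool move_arm, never from a script. Its arguments are lists of equal length, an entry for each row: "jaw": the opening, from 0 (shut) to 1 (fully open); "offset": the shift along the tool's x, y, z in units of 0.04 m (1.0 is 0.04 m), a list of three; "turn": the turn, a rotation vector about the tool's x, y, z in units of 5 degrees (1.0 is 5 degrees), a list of three. In form: {"jaw": [jaw, ...], "offset": [[dx, dy, dz], ...], "turn": [[wx, wy, wz], ...]}. A call has 1 to 12 rows; each row shifts and turns the commanded pose from where the row before left it, along the tool's axes as they then stand; what a row does not reach is not made up. A row lasts 1/10 s, in which the tool goes at most 50 mm and 8.59 degrees, less where a joint would pass 70% of its speed; a pose out of reach is approached as far as the arm can. A call with a number of a shift or a turn outside -1 to 1 is refused whole. A call with a gripper value outside its range is refused whole. The fingers move at their own pace and stop on an object; "force" is the grip in N (left out, the last holds). Time passes only in rows, so rows that do not move let the fingers close. It gives the time, the measured TCP pose, the force, the opening and the grip force at its end, in the units of the state.
- manip.get_state(): the state, without advancing time (a new reading comes with each control period).
- manip.camera(name): name is "scene" or "side" or "wrist"; returns a dict with "img" (420x560x3 uint8, blue, green, red), "z_map" (420x560 float32, m along the optical axis (not along the pixel's ray), 0 where there is no reading), "intrinsics" (3x3 intrinsics, pixels), "k1" (the pictures are not rectified: a ray, as slopes to the right and down, at radius r is drawn at 1 + k1 r^2 times it, then the intrinsics apply), "rvec" (rotation vector, rad) and "tvec" (3), from world to camera coordinates, as OpenCV has them. Camera axes: x right, y down, z forward; pixel columns grow to the right and rows downward; lengths in m; the calibration is good to about 2 mm. A picture is of the moment at which its call begins.
- manip.job_done(): hands the job in; it is judged then, once.
The state is a dict: "t": time; "joint_positions": joint angles; "joint_velocities": joint speeds; "tau": joint torques, N m; "tcp_pos": TCP position; "ee_rot": TCP orientation; "force": force on the tool from outside, world axes, zero at the start; "wrist_torque": the same for the moment, N m; "opening": finger opening in m; "grasp_force": force on a finger pad.
Only numpy, scipy, OpenCV 4.12 (cv2) and the standard library are available. Lean on these libraries where they do the work, as an engineer would, in place of code of your own. Each camera call takes 0.05 s, during which the arm holds its last target. There are 200 camera calls.

TASK

Close and lock the sprung service panel on top of the bench centrifuge: set the fingertips in the slot of the big orange quarter-turn fastener, press the panel all the way down, and while pressing turn the fastener clockwise (seen from above) to its stop, so that the panel stays shut when you withdraw. Nothing is to be picked up, the panel is not to be lifted further open, and the tools, jar and other loose things around must stay where they are.

Things in the scene. Friction and masses are not known exactly. Their poses are not given: they have to be found in the camera images.
- centrifuge: white box on a grey foot, 310 (x) x 510 (y) x 155 mm, fixed. Origin: centre of its underside, on the table; z up, front (-x) to the robot, turned up to 0.3 rad. +y half: round bowl cover (top 174 mm up). -y half: service bay under the grey panel; hinge line at x = +90, 150 mm up. Panel shut: fastener axis at x = -85, y = -125 mm, slot floor 159 mm above the table
- panel (a joint): angle (rad) of the grey panel, 240 x 220 x 5 mm: 0 = fully shut (solid stop), positive = edge near the robot raised; hinge on the far side. A spring holds it ajar at 0.17 to 0.33. Pressing it down at the fastener, 175 mm from the hinge, takes about 6 N; let go unlocked, it rises again. Locked and let go, it rests on the cam at about 0.012
- fastener (a joint): angle (rad), clockwise from above: 0 = open, slot along the centrifuge's x; 1.57 = locked (solid stop), slot along its y. Starts at 0 to 0.35, stays where left, 0.08 N m to turn. From about 1.0 on, a cam tongue under the panel passes freely below a fixed lip if the panel is pressed fully down (under about 0.01 rad); if not, it catches on the lip, or lies on top of it and the panel cannot shut
- fastener_slot (a point): centre of the slot's floor, on the fastener's axis; x along the slot, z out of the panel. The head is a dark disc 84 mm across, 4 mm thick, with two orange half-round lands 14 mm high; between them the straight slot, 32 mm wide, 14 mm deep, open at both ends, dark floor. Two white dots at the slot's +x end go from the red mark on the panel (open) to the green mark (locked)
- panel_edge (a point): middle of the panel's free edge (the one near the robot), on its upper face
- can: small jar with a blue cap, 44 mm across, 70 mm tall, standing on the aluminium disc of the bowl cover; origin at its foot. Leave it alone
- screwdriver: screwdriver lying on the table to the robot's right; leave it alone
- wrench: wrench lying on the table to the right; leave it alone
- disc: flat reddish disc with a hole, 110 mm across, 8 mm thick, on the table to the right; leave it alone
- tray: open clear tray 120 x 100 x 50 mm on the table to the right; leave it alone
- meter: yellow hand meter 150 x 75 x 36 mm lying on the table to the left; leave it alone
- hammer: hammer lying on the table to the left; leave it alone

How it is judged (in metres and radians):
On the way, in this order (a step that is already met when the one before it is completed fails the run):
1. the panel is pressed shut by the fingers before the cam engages (value of joint panel below 0.03 rad and value of joint fastener below 1.1 rad and contact force between the fingers and centrifuge above 1 N), for 0.05 s.
2. the fastener is turned to its stop with the panel down (value of joint fastener above 1.4 rad and value of joint panel below 0.03 rad), for 0.1 s.
At the end, for the whole second after the job is handed in: the fastener stands at its locked stop (over 1.38 of 1.57 rad), the panel is held shut by it (under 0.03 rad, about 7 mm at its free edge), and both are at rest (value of joint fastener above 1.38 rad and value of joint panel below 0.03 rad and velocity of joint panel between -0.05 and 0.05 rad/s and velocity of joint fastener between -0.05 and 0.05 rad/s); the robot touches nothing.
It fails at once if the panel is lifted further open (value of joint panel above 0.4 rad).
It fails at once if a loose thing is knocked about, lifted or carried (moved over 20 mm) (distance of any of can, screwdriver, wrench, disc, tray, meter, hammer from where it was at the start of the episode above 0.02 m).
It also fails if it takes over 38 s, if anything falls off the work surface, if the arm or the gripper's body presses on something with over 40 N, if the wrist force passes 120 N, or if a joint passes its speed limit or range.

## Working session

There is one attempt and no reset: what is moved stays moved. The work goes in short steps, Python scripts to look and compute and a tool call to move; the robot and the scene stay as the last step left them, time stands still between calls to the robot, and variables do not carry over. Pictures are saved under pics/ and viewed, at most 10 in all, crops included, and the job is handed in when it is done.

Besides the shell and the picture viewer there is one more tool, called after "Request:" as name(argument=value, ...), one argument or row to a line, values as JSON. move_arm: Moves the arm, as the interface text tells. Its arguments: {"type":"object","properties":{"jaw":{"type":"array","items":{"type":"number"}},"offset":{"type":"array","items":{"type":"array","items":{"type":"number","minimum":-1,"maximum":1}}},"turn":{"type":"array","items":{"type":"array","items":{"type":"number","minimum":-1,"maximum":1}}},"force":{"type":"number"}},"required":["jaw","offset","turn"]}

```bash
mkdir -p pics
cat > h.py <<'E'
import numpy as np, cv2
from rig import manip
def cam(n):
    c=manip.camera(n); np.savez('last_%s.npz'%n,**c); return c
def ld(n): return dict(np.load('last_%s.npz'%n))
def pt(c,u,v,z=None):
    K=np.array(c['intrinsics']);k=float(c['k1'])
    d=np.array([(u-K[0,2])/K[0,0],(v-K[1,2])/K[1,1]]);s=d.copy()
    for _ in range(20): s=d/(1+k*(s@s))
    if z is None:
        w=c['z_map'][int(v)-1:int(v)+2,int(u)-1:int(u)+2]; z=np.median(w[w>0])
    R=cv2.Rodrigues(np.array(c['rvec'],float))[0]
    return R.T@(np.array([s[0]*z,s[1]*z,z])-np.array(c['tvec']).ravel())
E
python3 - <<'E'
from h import *
ims=[]
for n in('scene','side','wrist'):
    c=cam(n); cv2.imwrite('pics/%s0.png'%n,c['img'])
print(manip.get_state())
E
```

```text
{'t': 0.15, 'joint_positions': array([-7.57185012e+01,  2.83097821e+01,  7.71183337e+01, -1.29090705e-04,
        7.46278256e+01, -5.47177093e+00]), 'joint_velocities': array([-0.06304654, -0.09861141, -0.05374735, -0.03723629, -0.0700096 ,
       -0.04078222]), 'tau': array([-1.81672513e-03, -8.79196072e+01, -3.82052958e+01,  7.07709161e-02,
        5.01746940e-02, -2.92393804e-05]), 'tcp_pos': array([ 0.21116875, -0.58796741,  0.23844564]), 'ee_rot': array([-1.79944302e+02, -5.21043445e-03,  1.97533015e+01]), 'force': array([ 0.47123575, -0.43944214, -0.87831658]), 'wrist_torque': array([ 0.02079999,  0.03407662, -0.00448151]), 'grasp_force': 0.0, 'opening': 0.09110529538246362}
```

View pics/scene0.png

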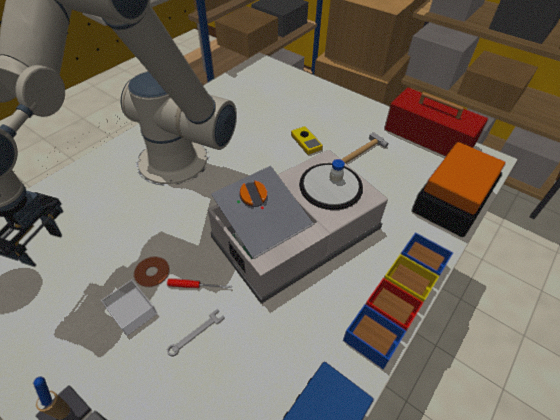

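View pics/side0.png

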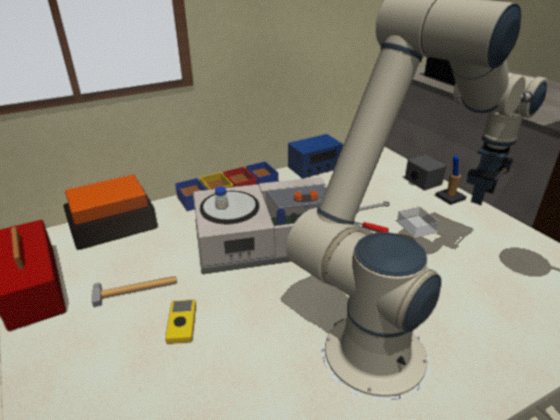

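The scene view shows the panel with the orange head at about (254,193), and the bowl cover with the jar at about (337,170). The side view shows the head at about (306,196). I'll enlarge the scene view and fit the planes.

Run:
```python
from h import *
c=ld('scene'); im=c['img']
cv2.imwrite('pics/crop0.png',cv2.resize(im[155:260,200:340],None,fx=5.7,fy=5.7,interpolation=cv2.INTER_CUBIC))
for n,u,v in[('panelpt',235,200),('p2',275,215),('p3',262,235),('p4',255,175),('bowl',320,195),('bowl2',350,195),('coverN',300,165),('coverS',370,195)]: print(n,pt(c,u,v).round(4))
h=cv2.cvtColor(im,cv2.COLOR_BGR2HSV)
m=((h[...,0]>5)&(h[...,0]<18)&(h[...,1]>170)&(h[...,2]>110)); m[:170]=0;m[215:]=0;m[:,:235]=0;m[:,275:]=0
n,l,s,ce=cv2.connectedComponentsWithStats(m.astype(np.uint8))
for i in range(1,n):
    if s[i,4]>10:
        P=np.array([pt(c,u,v) for v,u in np.argwhere(l==i)]); print(s[i],ce[i].round(1),P.mean(0).round(4),np.median(P,0).round(4))
```

```text
panelpt [ 0.4805 -0.137   0.206 ]
p2 [ 0.5965 -0.0885  0.1772]
p3 [ 0.6104 -0.1668  0.1693]
p4 [ 0.4662 -0.0266  0.2189]
bowl [0.6529 0.0716 0.1702]
bowl2 [0.7276 0.1325 0.1696]
coverN [0.5121 0.1572 0.1566]
coverS [0.7733 0.1856 0.1561]
[255 181  12  20 120] [261.1 189.6] [ 0.5226 -0.064   0.2197] [ 0.5233 -0.0627  0.2198]
[240 184  13  20 126] [245.  193.9] [ 0.498  -0.1102  0.2228] [ 0.4968 -0.1117  0.2231]
```

View pics/crop0.png

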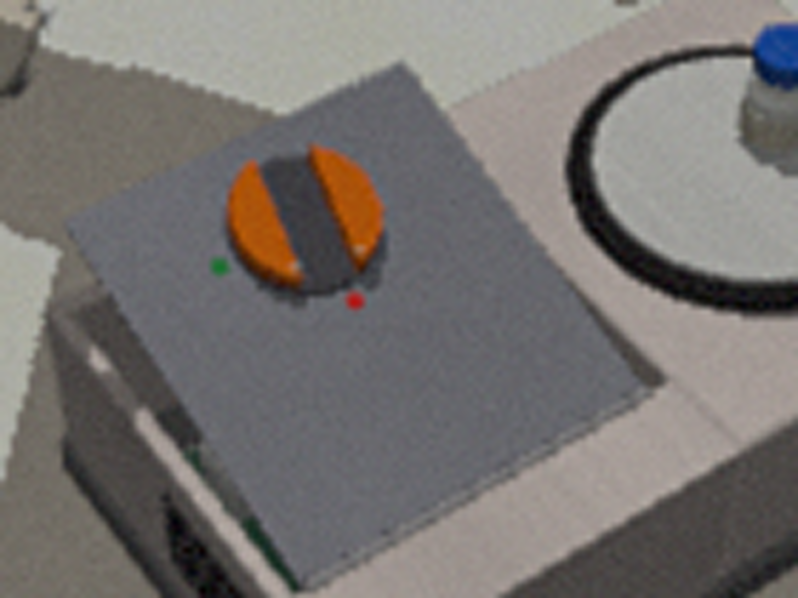

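The crop shows the panel corners at (400,65), (68,222), (300,585) and (655,390). The white dots are at (297,268) and (360,248), pointing a little clockwise of the red mark at (355,300). The green mark is at (220,267).

Run:
```python
from h import *
c=ld('scene'); f=lambda x,y:(200+x/5.7-.41,155+y/5.7-.41)
# plane from panel region
poly=np.array([f(*p) for p in[(400,85),(90,225),(300,560),(630,390)]]);mk=np.zeros((420,560),np.uint8);cv2.fillPoly(mk,[poly.astype(int)],1)
ctr=f(307,215);cv2.circle(mk,(int(ctr[0]),int(ctr[1])),20,0,-1)
P=np.array([pt(c,u,v) for v,u in np.argwhere(mk>0)])
for _ in range(4):
    m=P.mean(0);n=np.linalg.svd(P-m)[2][2];n*=np.sign(n[2]);r=(P-m)@n;P=P[abs(r)<max(2*r.std(),.002)]
print('n',n.round(4),'tilt',np.arccos(n[2]),'std',r.std())
ax=np.cross(n,[0,0,1]);ax/=np.linalg.norm(ax)
print('tilt dir yaw (toward far, downhill)',np.arctan2(n[1],n[0]))
def onpl(uv,off=0):
    a=pt(c,*uv,z=.5);b=pt(c,*uv,z=1.5);t=((m+off*n-a)@n)/((b-a)@n);return a+t*(b-a)
C={k:onpl(f(*p)) for k,p in dict(NL=(400,65),NR=(68,222),FR=(300,585),FL=(655,390),red=(355,300),green=(220,267)).items()}
for k,v in C.items():print(k,v.round(4))
yaw=lambda d:np.arctan2(d[1],d[0])
print('yaws',yaw(C['FL']-C['NL']),yaw(C['FR']-C['NR']),yaw(C['NL']-C['NR'])-np.pi/2,yaw(C['FL']-C['FR'])-np.pi/2)
# land edges on land top (18mm above panel)
top={k:onpl(f(*p),.018) for k,p in dict(Ln=(312,145),Lf=(361,270),Rn=(256,163),Rf=(299,286),d1=(297,268),d2=(360,248)).items()}
for k,v in top.items():print(k,v.round(4))
print('slot yaw',yaw(top['Lf']-top['Ln']),yaw(top['Rf']-top['Rn']))
ct=(top['Ln']+top['Lf']+top['Rn']+top['Rf'])/4; print('ctr top',ct.round(4),'floor',(ct-.014*n).round(4))
```

```text
n [ 0.2689 -0.0773  0.9601] tilt 0.283545672622264 std 0.0007989760206121924
tilt dir yaw (toward far, downhill) -0.2797794024488772
NL [0.4782 0.0326 0.2218]
NR [ 0.4188 -0.1717  0.222 ]
FR [ 0.633  -0.2375  0.1567]
FL [ 0.6991 -0.0235  0.1554]
red [ 0.5531 -0.098   0.1903]
green [ 0.491  -0.1345  0.2048]
yaws -0.24871677075415696 -0.2980441310666657 -0.2831211015520032 -0.2996041213730871
Ln [ 0.4874 -0.054   0.231 ]
Lf [ 0.5532 -0.0925  0.2095]
Rn [ 0.4739 -0.0841  0.2324]
Rf [ 0.5365 -0.123   0.2117]
d1 [ 0.5291 -0.1158  0.2144]
d2 [ 0.5446 -0.083   0.2127]
slot yaw -0.52991266770068 -0.5552121821691501
ctr top [ 0.5127 -0.0884  0.2212] floor [ 0.509  -0.0873  0.2077]
```

Request:
move_arm(
  jaw=[1,0.5,0,0,0,0,0,0,0,0,0,0],
  offset=[
    [0,0,-1],
    [0,0,-1],
    [0,0,0],
    [0,0,0],
    [0,0,0],
    [0,0,0],
    [0,0,0],
    [0,0,0],
    [0,0,0],
    [0,0,0],
    [0,0,0],
    [0,0,0],
  ],
  turn=[
    [0,0,-1],
    [0,0,-1],
    [0,0,-1],
    [0,0,-1],
    [0,0,-1],
    [0,0,-1],
    [0,0,-1],
    [0,0,-1],
    [0,0,-1],
    [0,0,-1],
    [0,0,-1],
    [0,0,-1],
  ],
)

```text
t: 1.35
tcp_pos: [0.2112, -0.5881, 0.3186]
ee_rot: [-180.0, -0.0, 80.0]
force: [-0.4, -0.3, -0.4]
opening: 0.0065
grasp_force: 0.0
```

Request:
move_arm(
  jaw=[0,0,0,0,0,0,0,0,0,0,0,0],
  offset=[
    [0,0,0],
    [0,0,0],
    [0,0,0],
    [0,0,0],
    [0,0,0],
    [0,0,0],
    [0,0,0],
    [0,0,0],
    [0,0,0],
    [0,0,0],
    [0,0,0],
    [0,0,0],
  ],
  turn=[
    [0,0,-1],
    [0,0,-1],
    [0,0,-1],
    [0,0,-1],
    [0,0,-1],
    [0,0,-1],
    [0,0,-1],
    [0,0,-1],
    [0,0,-1],
    [0,0,-1],
    [0,0,-1],
    [0,0,-1],
  ],
)

```text
t: 2.55
tcp_pos: [0.2113, -0.5881, 0.3186]
ee_rot: [180.0, -0.0, 140.0]
force: [0.1, 0.9, 0.0]
opening: 0.0006
grasp_force: 0.0
```

Request:
move_arm(
  jaw=[0,0,0],
  offset=[
    [0,0,0],
    [0,0,0],
    [0,0,0],
  ],
  turn=[
    [0,0,-1],
    [0,0,-0.87],
    [0,0,0],
  ],
)

```text
t: 2.85
tcp_pos: [0.2112, -0.5881, 0.3187]
ee_rot: [180.0, -0.0, 149.2]
force: [0.3, 0.1, -0.5]
opening: 0.0008
grasp_force: 0.0
```

Request:
move_arm(
  jaw=[0,0,0,0,0,0,0,0,0,0,0,0],
  offset=[
    [0,0.5,0],
    [0,1,0],
    [0,1,0],
    [0,1,0],
    [0,1,0],
    [0,1,0],
    [0,1,0],
    [0,1,0],
    [0,1,0],
    [0,1,0],
    [0,1,0],
    [0,1,0],
  ],
  turn=[
    [0,0,0],
    [0,0,0],
    [0,0,0],
    [0,0,0],
    [0,0,0],
    [0,0,0],
    [0,0,0],
    [0,0,0],
    [0,0,0],
    [0,0,0],
    [0,0,0],
    [0,0,0],
  ],
)

```text
t: 4.05
tcp_pos: [0.448, -0.1919, 0.319]
ee_rot: [-180.0, 0.0, 148.9]
force: [0.3, -0.6, 0.4]
opening: -0.0
grasp_force: 0.0
```

Request:
move_arm(
  jaw=[0,0,0,0,0,0],
  offset=[
    [0,1,0],
    [0,1,0],
    [0,0.8,0],
    [0,0.3,0],
    [0,0,0],
    [0,0,0],
  ],
  turn=[
    [0,0,0],
    [0,0,0],
    [0,0,0],
    [0,0,0],
    [0,0,0],
    [0,0,0],
  ],
)

```text
t: 4.65
tcp_pos: [0.5107, -0.0877, 0.3188]
ee_rot: [-180.0, -0.0, 149.1]
force: [-0.9, 0.0, 1.0]
opening: 0.0006
grasp_force: 0.0
```

Run:
```python
from h import *
c=cam('wrist'); cv2.imwrite('pics/w1.png',c['img']); s=manip.get_state();print(s['tcp_pos'],s['ee_rot'],s['joint_positions'])
# project fingertip point and slot-floor estimate
K=np.array(c['intrinsics']);k=float(c['k1']);R=cv2.Rodrigues(np.array(c['rvec'],float))[0];t=np.array(c['tvec']).ravel()
for P in(s['tcp_pos']-[0,0,.025],[.509,-.0873,.2077]):
    q=R@P+t;q=q[:2]/q[2];q=q*(1+k*(q@q));print(K[0,0]*q[0]+K[0,2],K[1,1]*q[1]+K[1,2])
```

```text
[ 0.51062257 -0.08794696  0.31886116] [-1.79979732e+02 -1.19187352e-02  1.49023821e+02] [-1.63670340e+01  1.53626675e+01  8.50690538e+01 -1.68843235e-02
  7.95849245e+01 -7.53878020e+01]
276.76629403020695 254.8777554582179
276.1754596250273 209.37396346146386
```

View pics/w1.png

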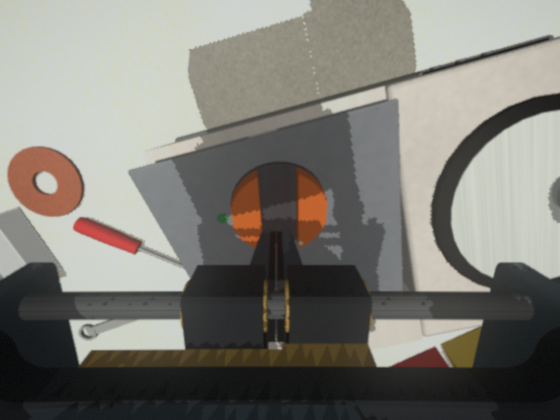

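The wrist view shows the slot running vertically between the orange lands, with edges at about u=260 and u=298. The closed fingers are just above it at u≈277 and nearly aligned. I'll get the exact slot centre and direction from this view.

Run:
```python
from h import *
c=ld('wrist'); im=c['img'];h=cv2.cvtColor(im,cv2.COLOR_BGR2HSV)
m=((h[...,0]>3)&(h[...,0]<18)&(h[...,1]>170)&(h[...,2]>70)); m[:150]=0;m[260:]=0;m[:,:220]=0;m[:,340:]=0
n=np.array([.2689,-.0773,.9601])
for sd in (0,1):
    E=[]
    for v in range(182,228,2):
        u=np.flatnonzero(m[v]); u=u[u<279].max()+.5 if sd==0 else u[u>279].min()-.5
        w=c['z_map'][v-1:v+2,int(u)-12:int(u)-3] if sd==0 else c['z_map'][v-1:v+2,int(u)+4:int(u)+13]
        E.append(np.r_[pt(c,u,v,np.median(w[w>0])),u,v])
    E=np.array(E);print(E[0].round(4),E[-1].round(4)); vx,vy,x0,y0=cv2.fitLine(E[:,:2].astype(np.float32),cv2.DIST_HUBER,0,.001,.001).ravel()
    print('edge pt',x0,y0,'yaw',np.degrees(np.arctan2(vy,vx)))
    # distance from reference along tool y
    s=np.radians(149.02); ty=np.array([np.sin(s),-np.cos(s)]); print('tool-y offset from tcp',np.mean((E[:,:2]-[.5106,-.0879])@ty))
```

```text
[ 4.757e-01 -8.450e-02  2.305e-01  2.575e+02  1.820e+02] [ 5.117e-01 -1.047e-01  2.195e-01  2.605e+02  2.260e+02]
edge pt 0.4922726 -0.09365027 yaw -28.329512
tool-y offset from tcp -0.014308217150711086
[ 4.924e-01 -5.770e-02  2.283e-01  2.975e+02  1.820e+02] [ 5.288e-01 -7.850e-02  2.164e-01  2.965e+02  2.260e+02]
edge pt 0.5093807 -0.06730825 yaw -29.999348
tool-y offset from tcp 0.017031650618741158
```

Request:
move_arm(
  jaw=[0,0,0,0,0],
  offset=[
    [0,0.02,0.6],
    [0,0,0.5],
    [0,0,0.4],
    [0,0,0.4],
    [0,0,0],
  ],
  turn=[
    [0,0,0],
    [0,0,0],
    [0,0,0],
    [0,0,0],
    [0,0,0],
  ],
)

```text
t: 5.2
tcp_pos: [0.5101, -0.0873, 0.2414]
ee_rot: [-179.9, -0.2, 149.0]
force: [-0.3, 0.6, 0.2]
opening: 0.0006
grasp_force: 0.0
```

Run:
```python
from h import *
c=cam('wrist'); s=manip.get_state();print(s['tcp_pos'],s['force'])
cv2.imwrite('pics/w2.png',cv2.resize(c['img'][120:300,180:380],None,fx=3,fy=3))
```

```text
[ 0.51069176 -0.08726757  0.24257784] [-0.00566189 -0.80888272  0.24040126]
```

View pics/w2.png

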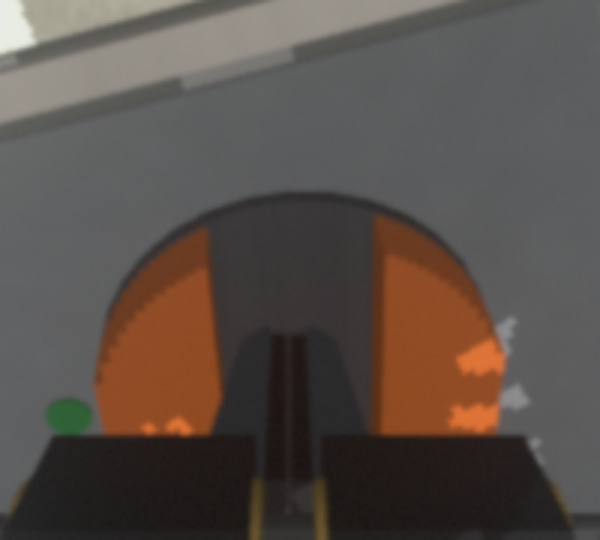

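The close-up shows the closed fingertips at (290,330) in the crop, inside the slot (edges about 218 and 375). They are nearly centred, so I'll press down along the panel's arc.

Request:
move_arm(
  jaw=[0,0,0,0,0,0,0],
  offset=[
    [0.04,0.0,0.2],
    [0.05,-0.01,0.25],
    [0.06,-0.01,0.25],
    [0.06,-0.01,0.25],
    [0.04,-0.01,0.2],
    [0.02,0,0.15],
    [0,0,0],
  ],
  turn=[
    [0,0,0],
    [0,0,0],
    [0,0,0],
    [0,0,0],
    [0,0,0],
    [0,0,0],
    [0,0,0],
  ],
)

```text
t: 5.95
tcp_pos: [0.501, -0.082, 0.1901]
ee_rot: [-180.0, -0.1, 149.1]
force: [1.1, -1.4, 1.4]
opening: 0.0003
grasp_force: 0.8
```

Request:
move_arm(
  jaw=[0,0,0,0],
  offset=[
    [0,0,0.07],
    [0,0,0.05],
    [0,0,0.03],
    [0,0,0],
  ],
  turn=[
    [0,0,0],
    [0,0,0],
    [0,0,0],
    [0,0,0],
  ],
)

```text
t: 6.35
tcp_pos: [0.5008, -0.0819, 0.1848]
ee_rot: [-180.0, -0.1, 149.1]
force: [-1.6, 0.5, 2.5]
opening: 0.0006
grasp_force: 1.1
```

Run:
```python
from h import *
for n in('scene','wrist','side'):
    c=cam(n)
c=ld('scene');w=ld('wrist')
a=cv2.resize(c['img'][150:260,200:310],(400,400));b=cv2.resize(w['img'][120:300,190:370],(400,400))
cv2.imwrite('pics/s3.png',np.hstack([a,b])); s=manip.get_state();print(s['tcp_pos'],s['force'])
```

```text
[ 0.50114322 -0.08203009  0.18487159] [-1.74696566  0.67284461  2.58963373]
```

View pics/s3.png

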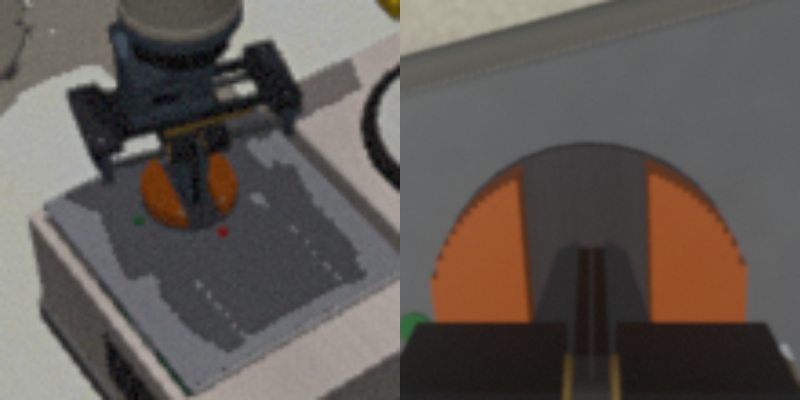

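The panel is almost flush now, and the fingers are centred in the slot (fingers at u≈590, slot from 526 to 648 in the right half). I'll press until it reaches the solid stop.

Request:
move_arm(
  jaw=[0,0,0],
  offset=[
    [0,0,0.03],
    [0,0,0],
    [0,0,0],
  ],
  turn=[
    [0,0,0],
    [0,0,0],
    [0,0,0],
  ],
)

```text
t: 6.8
tcp_pos: [0.5011, -0.082, 0.1837]
ee_rot: [-180.0, -0.0, 149.1]
force: [-4.0, 0.7, 4.2]
opening: 0.0005
grasp_force: 2.3
```

Request:
move_arm(
  jaw=[0,0,0],
  offset=[
    [0,0,0.03],
    [0,0,0],
    [0,0,0],
  ],
  turn=[
    [0,0,0],
    [0,0,0],
    [0,0,0],
  ],
)

```text
t: 7.1
tcp_pos: [0.5011, -0.082, 0.1826]
ee_rot: [-180.0, -0.0, 149.1]
force: [-4.1, 1.8, 7.3]
opening: 0.0004
grasp_force: 3.7
```

Request:
move_arm(
  jaw=[0,0,0],
  offset=[
    [0,0,0.03],
    [0,0,0],
    [0,0,0],
  ],
  turn=[
    [0,0,0],
    [0,0,0],
    [0,0,0],
  ],
)

```text
t: 7.4
tcp_pos: [0.5011, -0.082, 0.1815]
ee_rot: [-180.0, -0.0, 149.1]
force: [-5.1, 2.2, 10.4]
opening: 0.0003
grasp_force: 5.1
```

Request:
move_arm(
  jaw=[0,0,0],
  offset=[
    [0,0,0.03],
    [0,0,0],
    [0,0,0],
  ],
  turn=[
    [0,0,0],
    [0,0,0],
    [0,0,0],
  ],
)

```text
t: 7.7
tcp_pos: [0.5011, -0.082, 0.1804]
ee_rot: [180.0, -0.0, 149.1]
force: [-7.2, 2.2, 12.9]
opening: 0.0002
grasp_force: 6.5
```

Run:
```python
from h import *
c=cam('scene');c2=ld('side')
for nm in('scene',):
    n0=None
    P=[]
    poly=np.array([(222,228),(262,272),(300,245),(275,215)])
    mk=np.zeros((420,560),np.uint8);cv2.fillPoly(mk,[poly],1)
    # panel far part, ground truth tilt
    P=np.array([pt(c,u,v) for v,u in np.argwhere(mk>0)])
    for _ in range(4):
        m=np.median(P,0);n=np.linalg.svd(P-P.mean(0))[2][2];n*=np.sign(n[2]);r=(P-P.mean(0))@n;P=P[abs(r)<max(2*r.std(),.002)]
    print(n.round(4),np.arccos(n[2]),r.std(),len(P),P.min(0),P.max(0))
cv2.imwrite('pics/s4.png',cv2.resize(c['img'][165:275,200:345],None,fx=5,fy=5,interpolation=cv2.INTER_CUBIC))
```

```text
[-0.0204  0.0029  0.9998] 0.020636440768161977 0.0008364298896119432 2141 [ 0.49486275 -0.25738957  0.15084331] [ 0.71366321 -0.07322976  0.15826184]
```

View pics/s4.png

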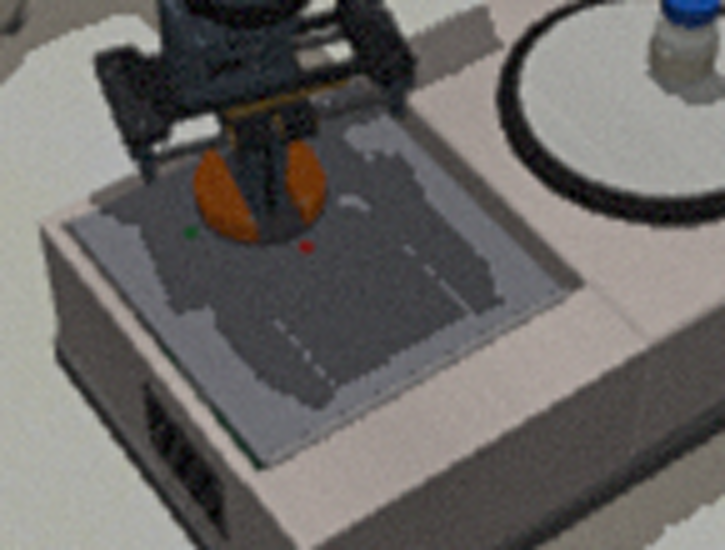

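The panel is flush with the housing. I'll turn clockwise (+z of the tool) while holding the press.

Request:
move_arm(
  jaw=[0,0,0,0,0,0,0,0],
  offset=[
    [0,0,0],
    [0,0,0],
    [0,0,0],
    [0,0,0],
    [0,0,0],
    [0,0,0],
    [0,0,0],
    [0,0,0],
  ],
  turn=[
    [0,0,0.8],
    [0,0,0.8],
    [0,0,0.8],
    [0,0,0.8],
    [0,0,0.8],
    [0,0,0.8],
    [0,0,0.8],
    [0,0,0.4],
  ],
)

```text
t: 8.55
tcp_pos: [0.5025, -0.0823, 0.1809]
ee_rot: [179.9, 0.1, 118.9]
force: [0.6, 1.4, 11.7]
opening: 0.0004
grasp_force: 6.0
```

Request:
move_arm(
  jaw=[0,0,0,0,0,0,0,0],
  offset=[
    [0,0,0.03],
    [0,0,0],
    [0,0,0],
    [0,0,0],
    [0,0,0],
    [0,0,0],
    [0,0,0],
    [0,0,0],
  ],
  turn=[
    [0,0,0.8],
    [0,0,0.8],
    [0,0,0.8],
    [0,0,0.8],
    [0,0,0.8],
    [0,0,0.8],
    [0,0,0.8],
    [0,0,0.4],
  ],
)

```text
t: 9.35
tcp_pos: [0.5016, -0.0834, 0.1797]
ee_rot: [180.0, 0.1, 89.0]
force: [-8.2, -9.6, 16.8]
opening: 0.0007
grasp_force: 11.0
```

Run:
```python
from h import *
c=cam('scene');w=cam('wrist')
a=cv2.resize(c['img'][160:240,210:290],(400,400),interpolation=cv2.INTER_CUBIC);b=cv2.resize(w['img'][120:300,190:370],(400,400))
cv2.imwrite('pics/s5.png',np.hstack([a,b])); s=manip.get_state();print(s['tcp_pos'],s['force'],s['wrist_torque'],s['joint_positions'])
```

```text
[ 0.50157899 -0.08344221  0.17970677] [ -7.74814568 -10.27748594  16.27746244] [-1.96590473  1.31320384  0.0668546 ] [-16.10033031  23.15138238  97.62119794  -0.13675709  59.14878601
 -15.07215613]
```

View pics/s5.png

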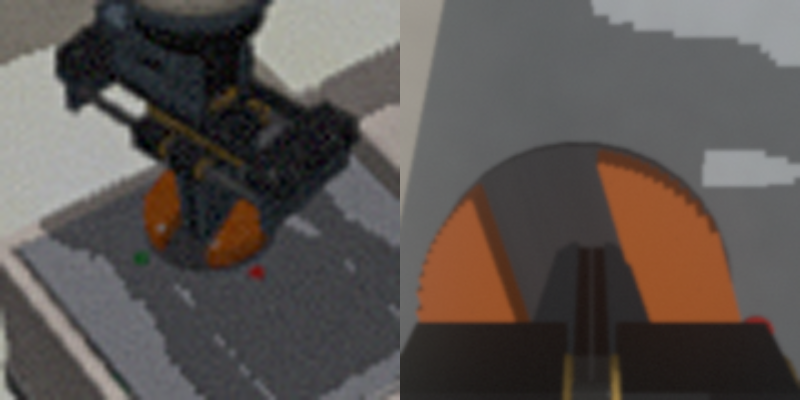

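The head is following, about 18° behind the fingers, with the dots moving towards green at (140,257). I'll continue with a slightly firmer press.

Request:
move_arm(
  jaw=[0,0,0,0,0,0,0],
  offset=[
    [0,0,0.04],
    [0,0,0],
    [0,0,0],
    [0,0,0],
    [0,0,0],
    [0,0,0],
    [0,0,0],
  ],
  turn=[
    [0,0,0],
    [0,0,0.8],
    [0,0,0.8],
    [0,0,0.8],
    [0,0,0.8],
    [0,0,0.8],
    [0,0,0],
  ],
)

```text
t: 10.15
tcp_pos: [0.5005, -0.0834, 0.178]
ee_rot: [-180.0, 0.1, 69.0]
force: [-16.0, -12.4, 22.5]
opening: 0.0008
grasp_force: 14.3
```

Run:
```python
from h import *
c=cam('scene');w=cam('wrist')
a=cv2.resize(c['img'][160:240,210:290],(400,400),interpolation=cv2.INTER_CUBIC);b=cv2.resize(w['img'][120:300,190:370],(400,400))
cv2.imwrite('pics/s6.png',np.hstack([a,b])); s=manip.get_state();print(s['tcp_pos'],s['force'],s['wrist_torque'])
```

```text
[ 0.50043075 -0.0834001   0.17797718] [-15.00587873 -12.4898128   23.3525609 ] [-2.16160996  2.48181211  0.00881846]
```

View pics/s6.png

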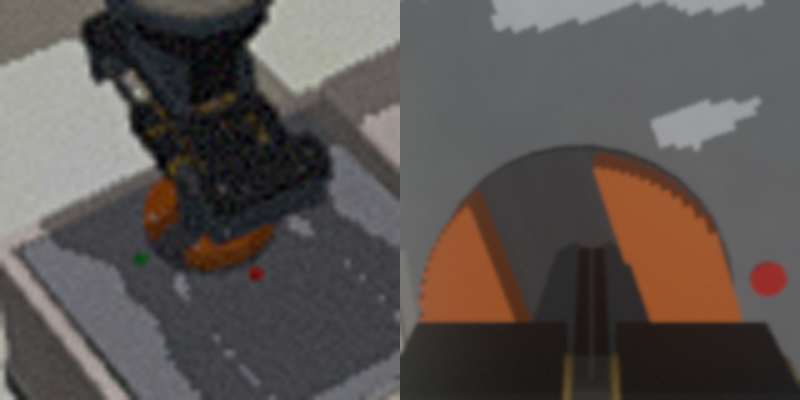

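The lag is constant, and the fastener is at about 1.35 rad. I'll ease the side load a little and go on to the stop.

Request:
move_arm(
  jaw=[0,0,0,0,0],
  offset=[
    [-0.02,-0.02,0],
    [0,0,0],
    [0,0,0],
    [0,0,0],
    [0,0,0],
  ],
  turn=[
    [0,0,0.8],
    [0,0,0.8],
    [0,0,0.8],
    [0,0,0.8],
    [0,0,0],
  ],
)

```text
t: 10.75
tcp_pos: [0.4993, -0.0831, 0.1779]
ee_rot: [-180.0, 0.1, 53.0]
force: [-14.8, -4.9, 22.9]
opening: 0.0006
grasp_force: 14.1
```

Run:
```python
from h import *
w=cam('wrist');c=cam('scene')
cv2.imwrite('pics/s7.png',np.hstack([cv2.resize(c['img'][160:240,210:290],(400,400),interpolation=cv2.INTER_CUBIC),cv2.resize(w['img'][120:300,190:370],(400,400))])); s=manip.get_state();print(s['tcp_pos'],s['force'],s['wrist_torque'])
```

```text
[ 0.49932633 -0.08316096  0.17792013] [-14.24798453  -5.43240643  23.12568806] [-0.75682381  2.30456957  0.08049784]
```

View pics/s7.png

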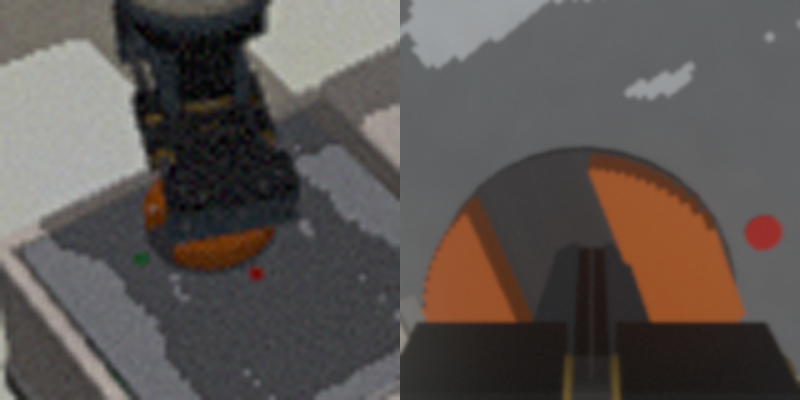

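The dots now sit beside the green mark and the slot lag has grown slightly, so the stop is close. I'll turn a bit further and check the slot angle numerically.

Request:
move_arm(
  jaw=[0,0,0,0],
  offset=[
    [0,0,0],
    [0,0,0],
    [0,0,0],
    [0,0,0],
  ],
  turn=[
    [0,0,0.6],
    [0,0,0.6],
    [0,0,0.6],
    [0,0,0],
  ],
)

```text
t: 11.25
tcp_pos: [0.4985, -0.0815, 0.1776]
ee_rot: [-179.8, 0.1, 44.0]
force: [-16.8, 9.1, 23.6]
opening: 0.0005
grasp_force: 20.8
```

```bash
cat > slot.py <<'E'
from h import *
def slot(w):
    h=cv2.cvtColor(w['img'],cv2.COLOR_BGR2HSV)
    m=((h[...,0]>3)&(h[...,0]<18)&(h[...,1]>150)&(h[...,2]>70)); m[:150]=0;m[262:]=0;m[:,:190]=0;m[:,370:]=0
    E=[]
    for v in range(200,255,2):
        u=np.flatnonzero(m[v]); u=u[u>275]
        if len(u): E.append(pt(w,u.min()-.5,v,np.median(w['z_map'][v-1:v+2,u.min()+5:u.min()+12])))
    E=np.array(E,np.float32);vx,vy,_,_=cv2.fitLine(E[:,:2].copy(),cv2.DIST_HUBER,0,.001,.001).ravel()
    return np.degrees(np.arctan2(vy,vx)),E[:,2].mean()
E
python3 - <<'E'
from slot import *
print('before',slot(ld('wrist'))); w=cam('wrist'); print('now',slot(w))
s=manip.get_state();print(s['tcp_pos'],s['ee_rot'],s['force'],s['wrist_torque'])
E
```

```text
before (np.float32(75.37877), np.float32(0.16741507))
now (np.float32(71.99675), np.float32(0.16710018))
[ 0.49849769 -0.08153066  0.1775949 ] [-1.79794695e+02  6.56663807e-02  4.41007472e+01] [-15.80280728  10.12333563  23.55297822] [1.83618632 2.47829843 0.50600903]
```

The tool turned 9° but the slot moved only about 3°, and the torque rose to 0.5 N m, so it is at the stop. The slot is now at about -108°, against -106° expected. I'll release the torsion and withdraw straight up.

Request:
move_arm(
  jaw=[0,0,0,0,0,0,0,0,0,0],
  offset=[
    [0,0,0],
    [0,0,0],
    [0,0,-0.1],
    [0,0,-0.1],
    [0,0,-0.2],
    [0,0,-0.4],
    [0,0,-0.8],
    [0,0,-1],
    [0,0,-0.8],
    [0,0,0],
  ],
  turn=[
    [0,0,-1],
    [0,0,-0.8],
    [0,0,0],
    [0,0,0],
    [0,0,0],
    [0,0,0],
    [0,0,0],
    [0,0,0],
    [0,0,0],
    [0,0,0],
  ],
)

```text
t: 12.3
tcp_pos: [0.5025, -0.0831, 0.3178]
ee_rot: [179.6, -0.2, 53.1]
force: [1.8, -0.8, -2.0]
opening: 0.0005
grasp_force: 0.0
```

Run:
```python
from slot import *
w=cam('wrist'); c=cam('scene')
im=c['img'].copy()
poly=np.array([(222,228),(262,272),(300,245),(275,215)]);mk=np.zeros((420,560),np.uint8);cv2.fillPoly(mk,[poly],1)
P=np.array([pt(c,u,v) for v,u in np.argwhere(mk>0)])
for _ in range(4):
    n=np.linalg.svd(P-P.mean(0))[2][2];n*=np.sign(n[2]);r=(P-P.mean(0))@n;P=P[abs(r)<max(2*r.std(),.002)]
print('n',n.round(4)); s=manip.get_state();print(s['t'],s['tcp_pos'],s['force'])
h=cv2.cvtColor(w['img'],cv2.COLOR_BGR2HSV)
m=((h[...,0]>3)&(h[...,0]<18)&(h[...,1]>150)&(h[...,2]>70)).astype(np.uint8);m[:,:190]=0;m[:,370:]=0;m[:130]=0;m[265:]=0
k,l,st,ce=cv2.connectedComponentsWithStats(m)
Q=[]
for i in range(1,k):
    if st[i,4]>150: 
        p=np.array([pt(w,u,v) for v,u in np.argwhere(l==i)]);Q.append(np.median(p,0));print(st[i],ce[i].round(),Q[-1].round(4))
print('wrist slot edge', slot(w))
```

```text
n [ 0.0073 -0.0021  1.    ]
12.4 [ 0.50079528 -0.08274654  0.31381494] [-0.5115567   0.74400163 -1.04965609]
[ 274  160   38   69 1299] [295. 190.] [ 0.5251 -0.0871  0.1747]
[ 230  173   36   65 1248] [245. 208.] [ 0.4749 -0.0714  0.1754]
wrist slot edge (np.float32(75.88934), np.float32(0.16983587))
```

The panel stays down with the arm clear: land tops are at 0.175 m, against 0.173 m shut plus about 2 mm for the cam. The land axis is at -17°, which puts the fastener at its locked stop.

```bash
python3 -c "
from rig import manip
print(manip.job_done())"
```

```text
the job is handed in; nothing more can be done
None
```

The service panel is pressed shut, the fastener is turned clockwise to its locked stop, and the arm is withdrawn; the panel stayed down in the last measurements. The job is handed in, but no verdict came back.

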